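# Unclamp the whetstone and lay it in the glass dish

## Task

The knives are done: flip the handle of the toggle clamp right over so that it stays open, lift the whetstone out of its sloping holder, and lay it gently, flat on its broad face, in the square glass baking dish, not dropped and not leaning on the rim. Leave the clamp open, and do not shift the dish, spoon, tea cup, canister, sauce bottle or skewer cup.

Things in the scene. Friction and masses are not known exactly. Their poses are not given: they have to be found in the camera images.
- holder: Bamboo whetstone holder fixed to the counter, 125 mm deep (x), 240 mm long (y), on the left or right. Origin: centre of its underside, z up. Its board slopes 35 degrees, rising towards +x: outward normal (-sin 35, 0, cos 35), upslope (cos 35, 0, sin 35) in its frame. The stone lies towards its -y end, the steel toggle clamp stands at its +y end. The dish is on the other side.
- seat (a point): Centre of the stone's place on the board's surface, at (0, -35, 65) mm in the holder's frame. The board runs 36 mm downslope and 75 mm upslope of it. Wooden stops 10 mm high stand beside the stone's long sides, 55 mm to each side of its middle, and one 12 mm high at its -y end; the middle 90 mm of both long sides are free for fingers.
- stone: Two-layer grey-brown whetstone, a plain block 52 mm (x, its width) by 160 mm (y, its length) by 30 mm (z, its thickness), about 0.35 to 0.7 kg, loose but held down by the clamp. Origin: centre of its underside. In the holder it lies on the 35 degree slope, with its x upslope, its y along the holder's y and its z square to the board.
- clamp_handle (a joint): Handle angle (rad): 0 locked, square to the board; swings along the holder's +y, away from the stone, to its stop at 1.75, open. Over-centre spring: resists with about 0.4 N m (5 to 9 N on the grip) up to the centre at 0.22, then drives it open by itself in 1 to 3 s and holds it; let go before, it snaps back. The clamp's arm rises with it and, open, stands upright beyond the stone's end.
- handle_pivot (a point): Axis of the handle, 115 mm beyond the stone's middle along the holder's +y and 70 mm above the board's surface, square to it.
- handle_tip (a point): Top end of the handle, 97 mm from its pivot. The handle's upper part, from 30 mm to 97 mm from the pivot, is a round rubber grip of 18 mm diameter.
- clamp_foot (a point): Underside of the clamp arm's round rubber foot (20 mm diameter); locked, it rests on the stone's top face 60 mm from the stone's middle. The arm is a steel bar 52 mm long and 18 mm wide.
- dish: Square clear glass baking dish, 210 by 210 mm outside, 50 mm high, walls and floor 6 mm thick, 1.1 kg, loose. Origin: centre of its underside; x and y along its sides.
- canister: Bystander: stainless canister with a flap in its lid, 79 mm wide, 100 mm high, near the robot on the right. Origin: centre of its underside.
- skewer_cup: Bystander: white ceramic cup, 80 mm wide, 95 mm high, with bamboo skewers up to 216 mm high, at the far side. Origin: centre of its underside.
- spoon: Bystander: white porcelain spoon, 140 mm long, lying between holder and dish. Origin: its underside, near its middle.
- sauce: Bystander: brown glass sauce bottle, 60 mm wide, 190 mm high, at the far side. Origin: centre of its underside.
- teacup: Bystander: small blue porcelain tea cup, 60 mm wide, 45 mm high, between holder and dish on the robot's side. Origin: centre of its underside.
There are look-alikes about, which are no part of the job. Several things have the shape of the stone; the one meant has the colours described above.

How it is judged:
By the outcome, as a careful person would: the job done as asked, in the order asked, and still so for the second after the job is handed in, with the robot touching nothing.
It also fails if it takes over 58 s, if anything falls off the work surface, if the arm or the gripper's body presses on something with over 40 N, if the wrist force passes 120 N, or if a joint passes its speed limit or range.

## Robot

A 6-joint arm with a two-finger parallel gripper is mounted at the origin on the work surface. World frame = base frame: x ahead of the robot, y to its left, z up, the work surface at z = 0. Lengths are in m, angles in rad, forces in N, time in s.
With the tool pointing down it reaches from about 0.375 to 0.9 m from the base axis. Payload 3.1 kg.
Tool frame: the origin (TCP) lies at the very end of the fingers, on their centre line; the grasp point (between the pads) lies 19 mm behind it; z points along the fingers, y is the line along which they close (so a half turn about z gives the same grasp; the last joint's range is limited). The gripper opens to 87 mm and grips with 3 to 60 N. Pads are 19 mm wide; open, the fingers measure 117 mm over their backs; the gripper's body (75 mm by 190 mm) begins 51 mm behind the grasp point.
Start: joints at [1.125, 0.527, 1.433, -0, 1.181, -0.178], TCP at [0.165, 0.603, 0.223] pointing down, gripper open.
Joint ranges: [-3.08, 3.08], [-0.75, 2.2], [0.22, 2.44], [-1.43, 4.57], [0, 2.65], [-2.85, 2.85]. Speed limits (rad/s): [2.79, 2.79, 3.14, 3.14, 3.14, 3.14].

## Interface

Orientations are given as a unit quaternion [x, y, z, w].
In Python, from station import ctrl, gripper_to, planner, imaging, job, readout gives the robot as it stands. Calls block until the motion is done:
- ctrl.reach(position, orientation): joint-space move of the TCP to a pose.
- ctrl.servo_line(position, attitude=None, v=0.15): straight line of the TCP; attitude=None keeps the orientation; v is the mean speed in m/s.
- ctrl.set_joints(angles): joint-space move.
- gripper_to(opening): finger opening in m; the grip force is fixed at half the most; returns when the fingers have stopped.
- ctrl.hold(seconds).
- planner.inverse_kinematics(position, orientation): joint angles nearest the present ones, or None.
- imaging.camera(name): name is "scene" or "top" or "wrist"; returns (picture, depth): 384x512x3 uint8, red, green, blue; 384x512 float32, m along the optical axis (not along the pixel's ray), 0 where there is no reading.
- imaging.camera_model(name): a dict with "K" (3x3 intrinsics, pixels), "R" (3x3) and "t" (3): a world point X has camera coordinates R X + t; the wrist camera has in their place "tool_from_camera" (4x4, takes a point from camera to tool coordinates, whose origin is the TCP and whose axes are the flange's). Camera axes: x right, y down, z forward; pixel columns grow to the right and rows downward; lengths in m; the calibration is good to about 2 mm. A picture is of the moment at which its call begins: read the wrist's pose just before it. camera_model takes no time and is no camera call.
A pose or a line that the arm cannot do raises ctrl.Unreachable and nothing moves.
- job.close_job(): hands the job in; it is judged then, once.
Readings, each from a call of its own:
- readout.current_clock(): time.
- readout.current_q(): joint angles.
- readout.current_joint_vel(): joint speeds.
- readout.current_joint_efforts(): joint torques, N m.
- readout.current_position(): TCP position.
- readout.current_ee_rot(): TCP orientation.
- readout.current_contact_force(): force on the tool from outside, world axes, zero at the start.
- readout.current_wrist_torque(): the same for the moment, N m.
- readout.current_opening(): finger opening in m.
- readout.current_grasp_force(): force on a finger pad.
Only numpy, scipy, OpenCV 4.12 (cv2) and the standard library are available. Lean on these libraries where they do the work, as an engineer would, in place of code of your own. Each camera call takes 0.05 s, during which the arm holds its last target. There are 200 camera calls.

## Working session

There is one attempt and no reset: what is moved stays moved. The work goes in short steps, each a Python script; the robot and the scene stay as the last script left them, time stands still between calls to the robot, and variables do not carry over. Pictures are saved under pics/ and viewed, at most 10 in all, crops included, and the job is handed in when it is done.

```bash
ls; mkdir -p pics; python3 - <<'E'
from station import *
import cv2,numpy as np
for n in ("scene","top"):
    im,d=imaging.camera(n); np.savez(f"pics/{n}0.npz",im=im,d=d)
    cv2.imwrite(f"pics/{n}0.png",cv2.resize(im[:,:,::-1],(800,600),interpolation=cv2.INTER_CUBIC))
    m=imaging.camera_model(n); print(n,{k:np.round(v,4).tolist() for k,v in m.items()})
m=imaging.camera_model("wrist");print({k:np.round(v,4).tolist() for k,v in m.items()})
print(readout.current_clock(),readout.current_ee_rot(),readout.current_opening())
E
```

```text
pics
scene {'K': [[356.7972, 0.0, 252.7041], [0.0, 356.7972, 183.8867], [0.0, 0.0, 1.0]], 'R': [[0.467, 0.884, 0.0217], [0.4864, -0.2364, -0.8411], [-0.7384, 0.4034, -0.5404]], 't': [-0.1929, -0.1357, 1.5385]}
top {'K': [[459.1861, 0.0, 247.8748], [0.0, 459.1861, 198.7956], [0.0, 0.0, 1.0]], 'R': [[0.0204, -0.9995, -0.0256], [-0.9968, -0.0184, -0.0778], [0.0773, 0.0271, -0.9966]], 't': [-0.0635, 0.5398, 1.2322]}
{'K': [[329.9675, 0.0, 253.4572], [0.0, 329.9675, 190.5417], [0.0, 0.0, 1.0]], 'tool_from_camera': [[0.0001, -0.9625, -0.2711, 0.0744], [1.0, 0.0002, -0.0006, 0.0001], [0.0007, -0.2711, 0.9625, -0.1626], [0.0, 0.0, 0.0, 1.0]]}
0.1 [ 1.32997580e-01  9.91115900e-01 -9.13962009e-04 -2.85965372e-04] 0.08691352619936452
```

View pics/top0.png

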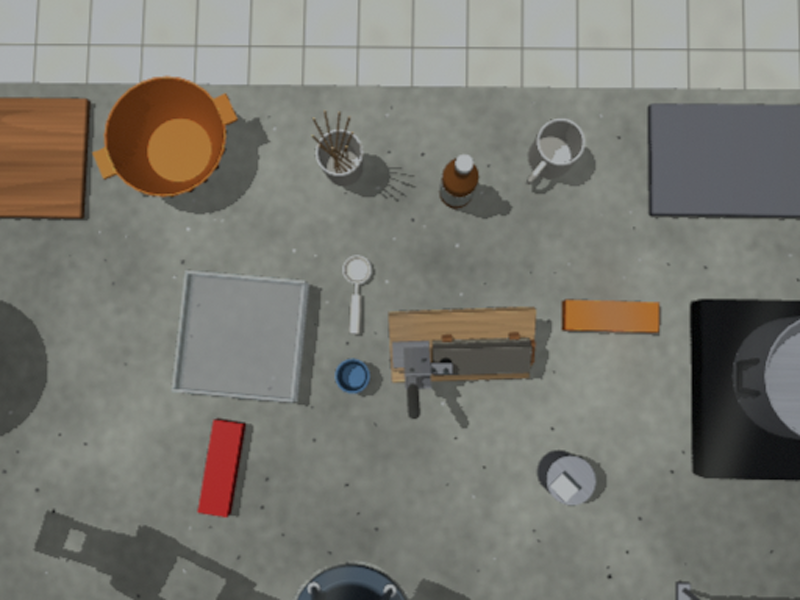

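View pics/scene0.png

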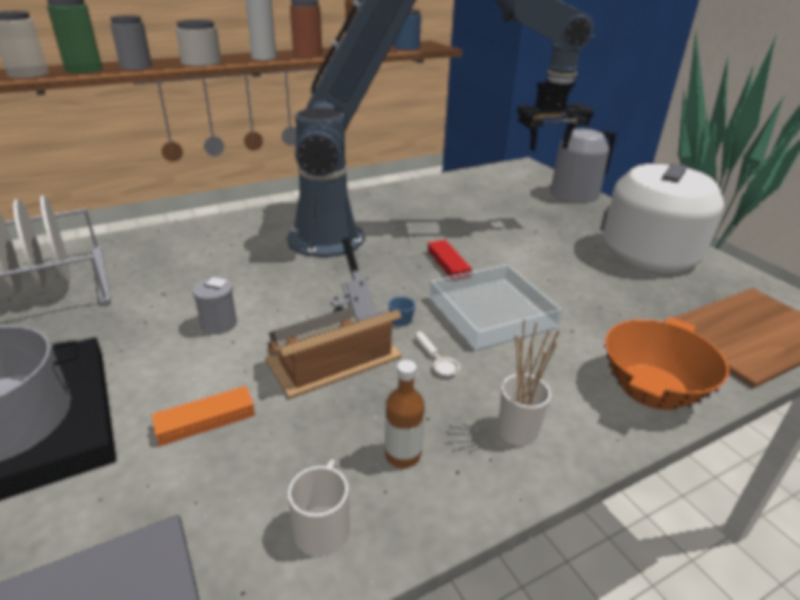

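The top view (800 px scale) shows the holder at (388–535, 308–382), with the stone in its right part at about (490,360). The clamp is at (415,360) with its handle tip at (413,415). The dish rim corners are at (187,271), (308,281), (297,402) and (175,391). The tea cup is at (352,375) and the spoon at (357,295). The red and orange blocks are look-alikes. In the scene view the dish rim corners are (431,295), (509,267), (558,307) and (474,345), and the handle tip is about (348,240).

```bash
cat > h.py <<'E'
from station import *
import cv2,numpy as np
from scipy.spatial.transform import Rotation as Rn
def rays(n,px,pose=None):
    m=imaging.camera_model(n); px=np.atleast_2d(px).astype(float)
    d=np.c_[px,np.ones(len(px))]@np.linalg.inv(m["K"]).T
    if n=="wrist":
        p,q=pose; T=m["tool_from_camera"]; Rt=Rn.from_quat(q).as_matrix()
        return p+Rt@T[:3,3], d@(Rt@T[:3,:3]).T
    return -m["R"].T@m["t"], d@m["R"]
def onz(n,px,z,pose=None):
    o,d=rays(n,px,pose); return o+d*((z-o[2])/d[:,2])[:,None]
def cloud(n,D,pose=None):
    h,w=D.shape; u,v=np.meshgrid(np.arange(w),np.arange(h))
    o,d=rays(n,np.c_[u.ravel(),v.ravel()],pose)
    return (o+d*D.reshape(-1,1)).reshape(h,w,3)
def tri(n1,p1,n2,p2,a=None,b=None):
    o1,d1=rays(n1,p1,a);o2,d2=rays(n2,p2,b);out=[]
    for u,v in zip(d1,d2):
        s=np.linalg.lstsq(np.c_[u,-v],o2-o1,rcond=None)[0]
        out.append(np.r_[(o1+u*s[0]+o2+v*s[1])/2,np.linalg.norm(o1+u*s[0]-o2-v*s[1])])
    return np.array(out)
E
python3 - <<'E'
from h import *
np.set_printoptions(precision=4,suppress=True)
s=1/1.5625
T=np.array([(187,271),(308,281),(297,402),(175,391),(413,415)])*s-0.2
S=np.array([(509+1,267),(431,295),(431,295),(431,295),(348,240)])
# scene looks back at robot: match corners by projecting top rays at z=.05
P=onz("top",T,0.05);print(P)
m=imaging.camera_model("scene");c=P@m["R"].T+m["t"];c=c@m["K"].T;print((c[:,:2]/c[:,2:])/s)
z=np.load("pics/top0.npz");C=cloud("top",z["d"]);
X=C.reshape(-1,3)
# coarse: holder region
r=C[int(300*s):int(390*s),int(380*s):int(550*s)]
for v in range(310,390,8): print(v,C[int(v*s),int(500*s)],C[int(v*s),int(470*s)], z["im"][int(v*s),int(500*s)])
# stone face: points on the 35deg plane, normal from local gradients
sub=C[int(344*s)+1:int(374*s),int(462*s):int(528*s)].reshape(-1,3)
c0=np.median(sub,0);u,w,vt=np.linalg.svd(sub-sub.mean(0),full_matrices=False);print("plane",c0,vt[2],w[2]/len(sub)**.5)
hp=[(388,312),(535,308),(534,378)]
for p in hp: print(p,C[int(p[1]*s),int(p[0]*s)],C[int(p[1]*s)+2,int(p[0]*s)])
E
```

```text
[[ 0.6013  0.2935  0.05  ]
 [ 0.5876  0.0837  0.05  ]
 [ 0.3812  0.0964  0.05  ]
 [ 0.3953  0.3053  0.05  ]
 [ 0.3638 -0.1001  0.05  ]]
[[558.6628 308.6357]
 [473.43   331.5857]
 [426.2575 280.6728]
 [503.9315 263.379 ]
 [343.6426 297.9058]]
310 [ 0.5399 -0.2381  0.1037] [ 0.5388 -0.1874  0.1051] [114  93  66]
318 [ 0.5274 -0.2387  0.1003] [ 0.5262 -0.1877  0.1038] [150 123  88]
326 [ 0.5151 -0.2397  0.0933] [ 0.514  -0.1885  0.096 ] [142 116  83]
334 [ 0.5029 -0.2413  0.0813] [ 0.5016 -0.1894  0.088 ] [148 120  87]
342 [ 0.4896 -0.2399  0.0935] [ 0.4888 -0.1895  0.0878] [92 90 80]
350 [ 0.4741 -0.2389  0.1017] [ 0.4731 -0.1884  0.1033] [79 78 72]
358 [ 0.4617 -0.2408  0.088 ] [ 0.4606 -0.1893  0.0941] [79 76 71]
366 [ 0.449  -0.2418  0.0811] [ 0.4479 -0.1903  0.0845] [79 78 72]
374 [ 0.4357 -0.2504  0.0158] [ 0.4351 -0.1913  0.0742] [99 85 66]
382 [ 0.422  -0.2523  0.0021] [ 0.4208 -0.1981 -0.0016] [127 129 122]
plane [ 0.4598 -0.229   0.0914] [-0.9998 -0.021   0.0043] 0.013113459726888451
(388, 312) [ 0.5421 -0.0528 -0.002 ] [ 0.5289 -0.0557  0.1028]
(535, 308) [ 0.5437 -0.2942  0.1005] [ 0.538  -0.2929  0.1076]
(534, 378) [ 0.4313 -0.3102 -0.0024] [ 0.4259 -0.3099 -0.0005]
```

```bash
cat >> h.py <<'E'
a=np.radians(35)
class Hold:
    def __init__(s,seat,yaw):
        s.seat=np.array(seat);R=Rn.from_euler('z',yaw).as_matrix()
        s.u=R@[np.cos(a),0,np.sin(a)];s.y=R@[0,1.,0];s.n=R@[-np.sin(a),0,np.cos(a)]
    def pt(s,u,y,n): return s.seat+s.u*u+s.y*y+s.n*n
    def quat(s,sg=-1): # tool along -n, tool y = sg*u
        z=-s.n;yy=sg*s.u;return Rn.from_matrix(np.c_[np.cross(yy,z),yy,z]).as_quat()
def pose(): return np.array(readout.current_position()),np.array(readout.current_ee_rot())
def snap(name,full=True):
    p=pose();im,d=imaging.camera("wrist");np.savez(f"pics/{name}.npz",im=im,d=d,p=p[0],q=p[1])
    cv2.imwrite(f"pics/{name}.png",cv2.resize(im[:,:,::-1],(800,600),interpolation=cv2.INTER_CUBIC));return im,d,p
def down(ang): # tool down, tool y along world angle ang
    z=np.array([0,0,-1.]);y=np.array([np.cos(ang),np.sin(ang),0]);return Rn.from_matrix(np.c_[np.cross(y,z),y,z]).as_quat()
E
python3 - <<'E'
from h import *
np.set_printoptions(precision=3,suppress=True)
H=Hold([.483,-.21,.065],.045)
for sg in(-1,1):
    q=H.quat(sg)
    for k,P in dict(pre=H.pt(0,55,160)if 0 else H.pt(0,.055,.16),push=H.pt(0,.15,.12),grasp=H.pt(0,0,.006),lift=H.pt(0,0,.15)).items():
        print(sg,k,P,planner.inverse_kinematics(P,q))
for ang in (-.06,-.06+np.pi,-.06+np.pi/2,-.06-np.pi/2):
    for z in (.015,.15): print(ang,z,planner.inverse_kinematics([.491,.195,z],down(ang)))
E
```

```text
-1 pre [ 0.389 -0.159  0.196] [-1.085  0.259  2.359  1.207  0.588  0.952]
-1 push [ 0.407 -0.063  0.163] None
-1 grasp [ 0.48 -0.21  0.07] [-0.922  0.69   2.209  1.817  0.509  0.419]
-1 lift [ 0.397 -0.214  0.188] [-1.146  0.323  2.27   1.138  0.627  0.971]
1 pre [ 0.389 -0.159  0.196] [-1.085  0.259  2.359  1.207  0.588 -2.19 ]
1 push [ 0.407 -0.063  0.163] None
1 grasp [ 0.48 -0.21  0.07] [-0.922  0.69   2.209  1.817  0.509 -2.722]
1 lift [ 0.397 -0.214  0.188] [-1.146  0.323  2.27   1.138  0.627 -2.17 ]
-0.06 0.015 [ 0.166  0.736  1.819 -0.     0.586  0.226]
-0.06 0.15 [ 0.166  0.502  1.746 -0.     0.894  0.226]
3.081592653589793 0.015 None
3.081592653589793 0.15 None
1.5107963267948965 0.015 [ 0.166  0.736  1.819 -0.     0.586 -1.344]
1.5107963267948965 0.15 [ 0.166  0.502  1.746 -0.     0.894 -1.344]
-1.6307963267948966 0.015 [ 0.166  0.736  1.819 -0.     0.586  1.797]
-1.6307963267948966 0.15 [ 0.166  0.502  1.746 -0.     0.894  1.797]
```

```bash
python3 - <<'E'
from h import *
ctrl.reach([.42,-.2,.28],down(.045)); gripper_to(0.0)
print(readout.current_clock(),pose()[0],readout.current_q());snap("w1")
E
```

```text
4.5917 [ 0.4199978  -0.19998842  0.27999658] [-6.85334722e-01  2.36348390e-01  1.74322456e+00 -8.40206720e-06
  1.16205855e+00 -7.30342659e-01]
```

View pics/w1.png

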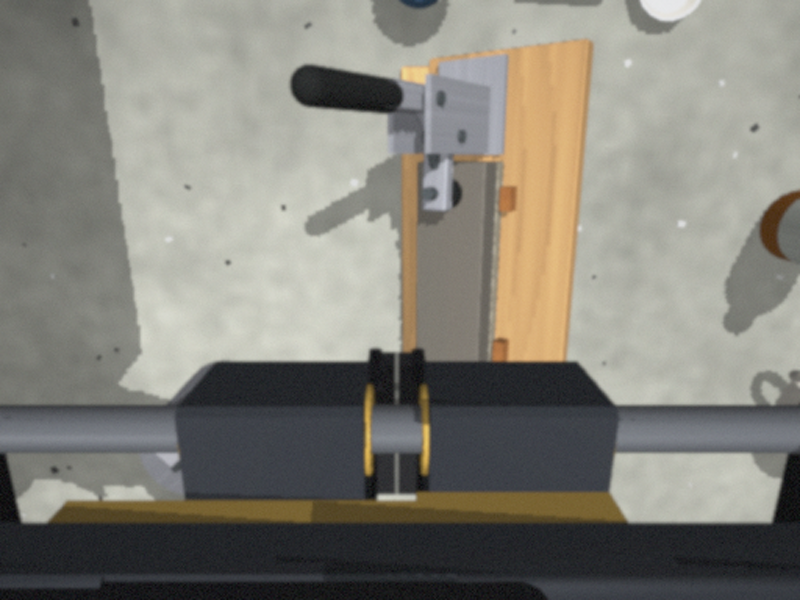

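The wrist view has world +y up and +x to the right. The handle tip is at (305,85) and the clamp foot at about (437,195). The stone's top face runs from its +y end at row 163, columns 417–493, down to the gripper. The board's upper edge runs from (590,40) to (567,360). I'll measure these from depth and rays.

```bash
python3 - <<'E'
from h import *
np.set_printoptions(precision=4,suppress=True)
s=.64
z=np.load("pics/w1.npz");p=(z["p"],z["q"]);C=cloud("wrist",z["d"],p)
def reg(u0,u1,v0,v1): return C[int(v0*s):int(v1*s),int(u0*s):int(u1*s)].reshape(-1,3)
def plane(P):
    for _ in range(3):
        c=P.mean(0);w,vt=np.linalg.svd(P-c,full_matrices=False)[1:];r=np.abs((P-c)@vt[2]);P=P[r<3*np.median(r)+1e-4]
    n=vt[2]*np.sign(vt[2][2]);return c,n,w[2]/len(P)**.5
for nm,r in dict(stone=(424,486,225,350),board=(520,562,100,340)).items():
    c,n,e=plane(reg(*r));print(nm,c,n,e,"tilt",np.degrees(np.arccos(n[2])),"yaw",np.degrees(np.arctan2(-n[1],-n[0])))
    if nm=="stone": cs,ns=c,n
    else: cb=c
print("thick",(cs-cb)@ns)
def onpl(px,c):
    o,d=rays("wrist",np.array(px)*s-.2,p);return o+d*(((c-o)@ns)/(d@ns))[:,None]
im=z["im"];
for v in (230,270,310,340): print(v,im[int(v*s),int(395*s):int(510*s):1].astype(int).sum(1))
print("stone pts",onpl([(417,163),(493,163),(417,350),(490,350)],cs))
print("board up edge",onpl([(590,40),(567,360)],cb))
for q in [(305,85),(350,88),(390,95)]: print("handle",C[int(q[1]*s),int(q[0]*s)])
T=np.array([(413,415)])*s-.2
print("tip tri",tri("wrist",np.array([(297,84)])*s-.2,"top",np.array([(413,417)])*s-.2,p))
E
```

```text
stone [ 0.4595 -0.2145  0.0921] [-0.5645 -0.0309  0.8248] 0.000729435718671874 tilt 34.428111365330956 yaw 3.135565281267225
board [ 0.5138 -0.1656  0.0971] [0.9704 0.1161 0.2116] 0.007791930211667206 tilt 77.7811246840824 yaw -173.1795799296497
thick 0.0280307152097378
230 [548 526 462 401 388 367 386 411 402 401 386 374 381 383 366 362 358 356
 358 357 353 359 359 362 360 369 362 365 366 361 365 366 370 367 355 361
 369 370 372 366 374 374 360 367 361 369 363 367 367 368 371 364 366 363
 369 378 389 346 312 300 298 304 302 344 409 426 417 429 457 492 505 515
 509 524]
270 [577 578 572 531 435 371 382 393 394 393 395 383 379 382 375 364 366 357
 363 366 365 359 362 366 368 365 369 365 360 359 371 358 369 362 370 370
 366 370 368 370 369 373 370 371 365 372 363 363 369 369 374 368 377 373
 386 383 336 306 308 297 299 315 362 420 422 408 433 477 512 516 517 517
 526 528]
310 [574 574 564 520 432 369 366 383 397 386 386 384 382 373 355 344 365 357
 358 361 356 363 361 367 362 368 364 368 362 357 364 372 367 367 367 368
 367 370 363 362 368 371 364 374 374 370 371 375 378 373 371 372 369 385
 378 348 304 304 303 304 309 360 416 429 425 452 501 517 522 515 524 525
 523 515]
340 [591 583 559 501 445 390 377 385 376 377 382 399 399 391 355 360 354 360
 366 367 359 371 360 364 358 362 359 369 361 360 368 363 361 369 363 365
 365 370 374 367 368 370 370 363 366 369 369 371 371 361 377 382 373 378
 346 315 301 298 303 309 361 420 423 379 355 343 317 276 270 277 311 329
 381 449]
stone pts [[ 0.431  -0.132   0.0757]
 [ 0.4774 -0.1294  0.1076]
 [ 0.4387 -0.2695  0.0758]
 [ 0.487  -0.254   0.1095]]
board up edge [[ 0.5271 -0.0571  0.1103]
 [ 0.5403 -0.2581  0.1118]]
handle [ 0.3761 -0.0996  0.2056]
handle [ 0.3938 -0.0978  0.1853]
handle [ 0.4116 -0.0971  0.16  ]
tip tri [[ 0.3705 -0.0985  0.1946  0.0005]]
```

```bash
python3 - <<'E'
from h import *
np.set_printoptions(precision=4,suppress=True)
z=np.load("pics/w1.npz");p=(z["p"],z["q"]);C=cloud("wrist",z["d"],p)
for yaw in (.055,.06,.065):
    H=Hold([0,0,0],yaw);ns=H.n;c=np.array([ 0.4595,-0.2145,0.0921])
    o,d=rays("wrist",[(308.8,147),(306,217.5),(265.8,147),(265.5,217.5),(283,103.5),(305,103.5)],p)
    P=o+d*(((c-o)@ns)/(d@ns))[:,None]
    U,Y,N=P@H.u,P@H.y,P@H.n
    um=(U[:2].mean()+U[2:4].mean())/2
    seat=H.u*um+H.y*(Y[4]-.08)+H.n*(N[0]-.03)
    H.seat=seat;print(yaw,"U",U,"width",U[:2].mean()-U[2:4].mean(),"Yend",Y[4:],"seat",seat,"tip pred",H.pt(0,.115,.167))
# handle axis from depth: cluster of dark grip
D=z["d"];im=z["im"].astype(int).sum(2)
m=np.zeros_like(im,bool);m[38:75,185:262]=1
Q=C[m&(im<150)];Q=Q[Q[:,2]>.12];print(len(Q),Q.min(0),Q.max(0))
c=Q.mean(0);print(c,np.linalg.svd(Q-c,full_matrices=False)[2][0])
E
```

```text
0.055 U [0.4412 0.4408 0.3887 0.3883 0.41   0.4353] width 0.05253207594995468 Yend [-0.1549 -0.1548] seat [ 0.4729 -0.2092  0.0651] tip pred [ 0.371  -0.0996  0.2019]
0.06 U [0.4404 0.4396 0.3879 0.387  0.4095 0.4348] width 0.05257392269217792 Yend [-0.1571 -0.1571] seat [ 0.4729 -0.2091  0.0651] tip pred [ 0.3704 -0.1     0.2019]
0.065 U [0.4396 0.4385 0.3871 0.3857 0.409  0.4343] width 0.0526146452100027 Yend [-0.1592 -0.1594] seat [ 0.4729 -0.209   0.0651] tip pred [ 0.3698 -0.1004  0.2019]
1419 [ 0.3696 -0.1258  0.1501] [ 0.4173 -0.0907  0.4426]
[ 0.392  -0.0991  0.1852] [ 0.5214  0.0401 -0.8524]
```

```bash
cat >> h.py <<'E'
H=Hold([.473,-.209,.0651],.053)
E
python3 - <<'E'
from h import *
np.set_printoptions(precision=4,suppress=True)
q=down(.053)
def P(y,z): r=H.pt(0,.115+y,.130); r[2]=z; return r
print(P(-.042,.162),planner.inverse_kinematics(P(-.042,.162),q),planner.inverse_kinematics(P(.035,.162),q))
ctrl.reach(P(-.042,.24),q); ctrl.servo_line(P(-.042,.162),v=.12)
print(readout.current_clock(),readout.current_contact_force())
ctrl.servo_line(P(.0,.162),v=.08);print(readout.current_contact_force())
ctrl.servo_line(P(.038,.162),v=.08);print(readout.current_contact_force())
ctrl.hold(.3)
ctrl.servo_line(P(-.03,.24),v=.2)
print(readout.current_clock(),readout.current_contact_force())
snap("w2")
E
```

```text
[ 0.3947 -0.1401  0.162 ] [-0.6093  0.3592  1.9947 -0.      0.7877 -0.6623] [-0.4447  0.3333  2.0476 -0.      0.7608 -0.4977]
5.85 [ 0.7107 -0.0107 -0.0019]
[-0.1128  0.3347  0.3163]
[-1.0665  0.1458 -0.4987]
8.1167 [-0.7725 -0.1483 -0.6472]
```

View pics/w2.png

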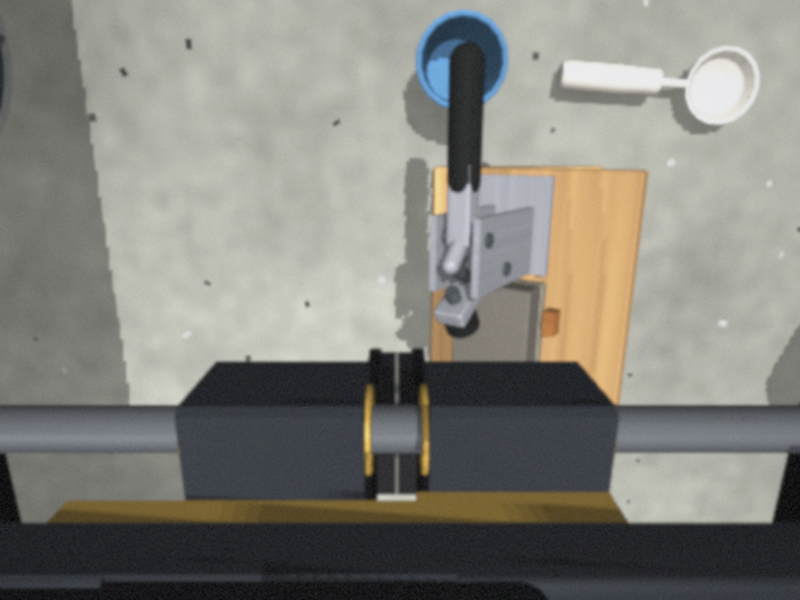

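The handle is flipped over: its grip now points to +y, from (465,185) to (465,45), and passes above the tea cup without touching it. The arm's foot, at (458,320), has lifted off the stone. Next is the tilted pose above the stone, with a look before descending.

```bash
python3 - <<'E'
from h import *
np.set_printoptions(precision=4,suppress=True)
q=H.quat(-1)
for n in (.2,.17,.15,.1,.006): print(n,planner.inverse_kinematics(H.pt(0,0,n),q))
ctrl.servo_line([.40,-.235,.25],v=.2); gripper_to(.087)
ctrl.reach(H.pt(0,0,.15),q)
print(readout.current_clock(),pose(),readout.current_contact_force(),readout.current_opening())
snap("w3")
E
```

```text
0.2 [-1.2783  0.1781  2.2675  0.924   0.7729  1.1018]
0.17 [-1.2176  0.2613  2.2799  1.0383  0.6893  1.0134]
0.15 [-1.1791  0.3174  2.2844  1.1264  0.6425  0.9426]
0.1 [-1.0896  0.4554  2.2824  1.3762  0.5608  0.737 ]
0.006 [-0.9455  0.6907  2.2288  1.8197  0.5207  0.3814]
11.9333 (array([ 0.3873, -0.2139,  0.1882]), array([ 0.6925, -0.6557,  0.2073, -0.218 ])) [0.3114 0.9179 0.6284] 0.08712996583413275
```

View pics/w3.png

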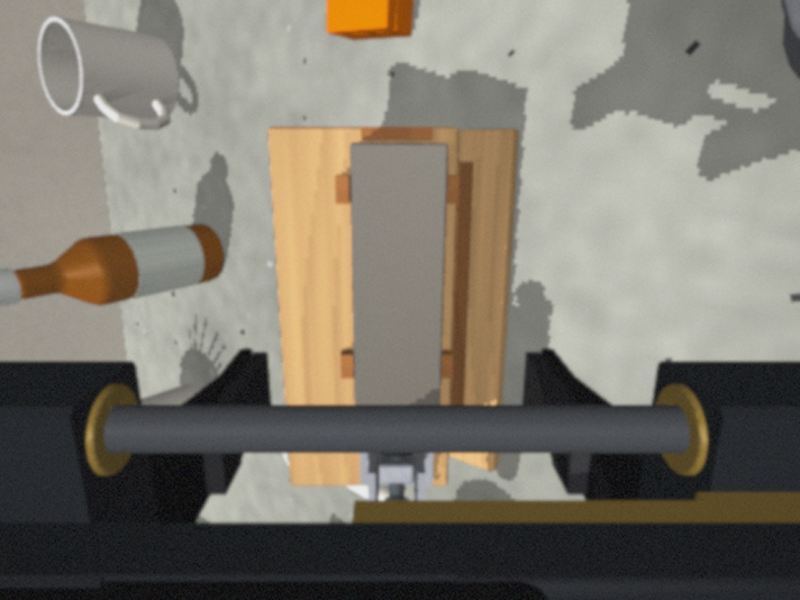

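The view looks straight down the board normal. The stone's top face spans columns 352–446, with its −y end at row 143, and the side stops are at rows 188 and 362. The clamp arm is clear beyond the gripper, and the stone sits centred between the fingers. I'll check height and centring numerically, then grasp and lift.

```bash
python3 - <<'E'
from h import *
np.set_printoptions(precision=4,suppress=True)
s=.64;z=np.load("pics/w3.npz");p=(z["p"],z["q"]);C=cloud("wrist",z["d"],p)
L=(C-H.seat)@np.c_[H.u,H.y,H.n]
r=L[int(170*s):int(380*s),int(362*s):int(436*s)];print("top n med/by rows",np.median(r[...,2]),np.median(r[:30,:,2]),np.median(r[-30:,:,2]),"by cols",np.median(r[:,:10,2]),np.median(r[:,-10:,2]))
b=L[int(200*s):int(330*s),int(285*s):int(335*s)];print("board n",np.median(b[...,2]))
o,d=rays("wrist",np.array([(352,143),(446,143),(354,300),(444,300)])*s-.2,p)
for nn in (np.median(r[...,2]),):
    c=H.pt(0,0,nn);P=o+d*(((c-o)@H.n)/(d@H.n))[:,None];print((P-H.seat)@np.c_[H.u,H.y,H.n])
o,d=rays("wrist",np.array([(342,188),(347,362),(455,188),(448,362)])*s-.2,p)
c=H.pt(0,0,.01);P=o+d*(((c-o)@H.n)/(d@H.n))[:,None];print("stops",(P-H.seat)@np.c_[H.u,H.y,H.n])
E
```

```text
top n med/by rows 0.030109822161020067 0.030133988104820472 0.03011098323616667 by cols 0.030106421528273933 0.03007850876601359
board n 0.00011417780194764859
[[ 0.0238 -0.0795  0.0301]
 [-0.0255 -0.0796  0.0301]
 [ 0.0245  0.0062  0.0301]
 [-0.0268  0.0061  0.0301]]
stops [[ 0.0318 -0.0551  0.01  ]
 [ 0.0315  0.0526  0.01  ]
 [-0.0332 -0.0552  0.01  ]
 [-0.0323  0.0525  0.01  ]]
```

```bash
python3 - <<'E'
from h import *
np.set_printoptions(precision=4,suppress=True)
ctrl.servo_line(H.pt(-.001,0,.05),v=.15);ctrl.servo_line(H.pt(-.001,0,.006),v=.08)
print("down",readout.current_contact_force())
gripper_to(.045);print("grip",readout.current_opening(),readout.current_grasp_force(),readout.current_contact_force())
ctrl.servo_line(H.pt(0,0,.03),v=.06)
print("lift",readout.current_opening(),readout.current_grasp_force(),readout.current_contact_force(),readout.current_wrist_torque())
ctrl.servo_line(H.pt(0,0,.15),v=.15)
print(readout.current_clock(),readout.current_opening(),readout.current_contact_force())
for ang in (np.pi/2-.06,-np.pi/2-.06):
  for P in ([.40,-.2,.27],[.45,0,.27],[.491,.195,.25],[.491,.195,.1]): print(ang,P,planner.inverse_kinematics(P,down(ang)))
E
```

```text
down [-0.4145 -0.8091  0.5766]
grip 0.05155471365796246 29.99966389965266 [1.4962 0.1451 1.7428]
lift 0.05170843571133008 29.999598870053887 [ 0.1896 -0.1857 -5.0709] [0.02   0.9884 0.0167]
15.6917 0.05168166081342608 [ 0.2194 -0.4443 -5.0447]
1.5107963267948965 [0.4, -0.2, 0.27] [-0.7145  0.2219  1.7962 -0.      1.1234 -2.2253]
1.5107963267948965 [0.45, 0, 0.27] [-0.2492  0.2261  1.7903 -0.      1.1252 -1.76  ]
1.5107963267948965 [0.491, 0.195, 0.25] [ 0.1664  0.3637  1.6413 -0.      1.1366 -1.3444]
1.5107963267948965 [0.491, 0.195, 0.1] [ 0.1664  0.5831  1.783  -0.      0.7755 -1.3444]
-1.6307963267948966 [0.4, -0.2, 0.27] [-0.7145  0.2219  1.7962 -0.      1.1234  0.9163]
-1.6307963267948966 [0.45, 0, 0.27] [-0.2492  0.2261  1.7903 -0.      1.1252  1.3816]
-1.6307963267948966 [0.491, 0.195, 0.25] [ 0.1664  0.3637  1.6413 -0.      1.1366  1.7972]
-1.6307963267948966 [0.491, 0.195, 0.1] [ 0.1664  0.5831  1.783  -0.      0.7755  1.7972]
```

```bash
python3 - <<'E'
from h import *
np.set_printoptions(precision=4,suppress=True)
q=down(-np.pi/2-.061)
ctrl.reach([.40,-.24,.28],q);ctrl.reach([.491,.195,.23],q)
print(readout.current_clock(),pose()[0],readout.current_opening(),readout.current_contact_force(),readout.current_wrist_torque())
snap("w4")
im,d=imaging.camera("top");np.savez("pics/t4.npz",im=im,d=d)
E
```

```text
18.3833 [0.4915 0.194  0.23  ] 0.051394358662773774 [ 0.4231 -0.0799 -5.6856] [-0.0316  0.1649 -0.0174]
```

View pics/w4.png

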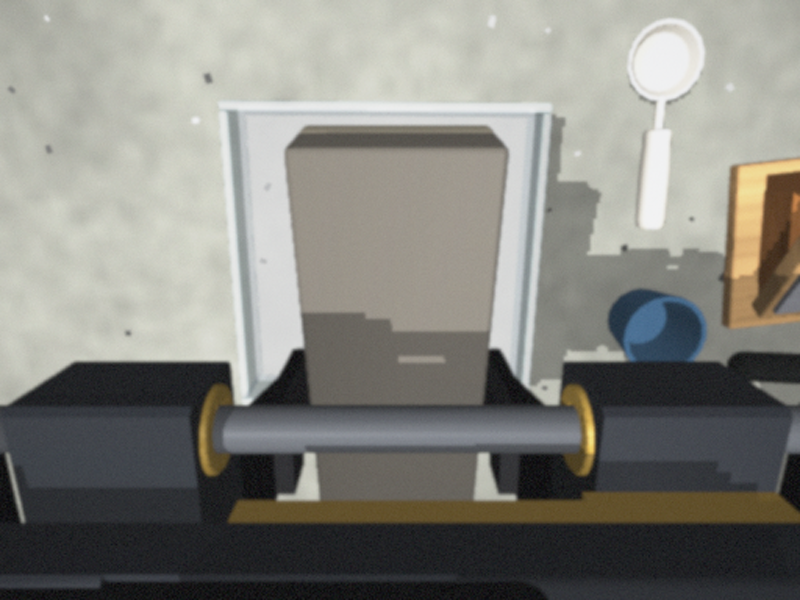

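The stone is held square and level. The dish's far rim corners show at (220,103) and (552,105), and the spoon and cup are undisturbed. I'll triangulate the corners against the top view, check the stone's tilt, then lower it.

```bash
python3 - <<'E'
from h import *
np.set_printoptions(precision=4,suppress=True)
s=.64;z=np.load("pics/w4.npz");p=(z["p"],z["q"]);C=cloud("wrist",z["d"],p)
W=np.array([(220,103),(552,105)])*s-.2
print("tri",tri("wrist",W,"top",np.array([(187,271),(308,281)])*s-.2,p)); X=onz("wrist",W,.05,p);print("rim@.05",X)
v=X[0]-X[1];yw=np.arctan2(-v[0],v[1]);c=X.mean(0)-.105*np.array([np.cos(yw),np.sin(yw),0]);print("yaw",yw,np.linalg.norm(v),"centre",c)
r=C[int(160*s):int(300*s),int(310*s):int(480*s)].reshape(-1,3);m=r.mean(0);n=np.linalg.svd(r-m,full_matrices=False)[2][2];print("stone top",m,n*np.sign(n[2]))
f=C[int(200*s):int(330*s),int(258*s):int(285*s)].reshape(-1,3);print("floor z",np.median(f[:,2]))
f=C[int(110*s):int(120*s),int(300*s):int(480*s)].reshape(-1,3);print("floor z",np.median(f[:,2]))
E
```

```text
tri [[0.6041 0.3017 0.0296 0.0035]
 [0.5892 0.0859 0.0349 0.0003]]
rim@.05 [[0.6021 0.2971 0.05  ]
 [0.5881 0.0903 0.05  ]]
yaw -0.06784572657979919 0.20728016890197612 centre [0.4903 0.2008 0.05  ]
stone top [0.5469 0.1911 0.2667] [-0.5268  0.0351  0.8493]
floor z 0.006404461354966973
floor z 0.030925326397879455
```

```bash
python3 - <<'E'
from h import *
np.set_printoptions(precision=4,suppress=True)
s=.64;z=np.load("pics/w4.npz");p=(z["p"],z["q"]);C=cloud("wrist",z["d"],p);print(p)
for v in range(125,400,15): print(v,C[int(v*s),int(395*s)],z["d"][int(v*s),int(395*s)],C[int(v*s),int(320*s)],C[int(v*s),int(470*s)])
E
```

```text
(array([0.4915, 0.194 , 0.23  ]), array([ 0.9995, -0.0312,  0.0002,  0.0002]))
125 [0.5725 0.1895 0.2438] 0.14137775 [0.5738 0.2102 0.2431] [0.5712 0.169  0.2438]
140 [0.5684 0.1898 0.262 ] 0.12491976 [0.5695 0.2079 0.2618] [0.5673 0.1716 0.2618]
155 [0.5648 0.19   0.2708] 0.11748604 [0.5658 0.2071 0.2704] [0.5637 0.1728 0.2703]
170 [0.5617 0.1902 0.2708] 0.11823283 [0.5627 0.2076 0.2691] [0.5606 0.1728 0.2695]
185 [0.5581 0.1904 0.269 ] 0.121029854 [0.5592 0.2079 0.2696] [0.557 0.173 0.27 ]
200 [0.5544 0.1906 0.2681] 0.12286147 [0.5555 0.2085 0.268 ] [0.5533 0.1728 0.2685]
215 [0.551  0.1908 0.2674] 0.12442251 [0.5521 0.2089 0.2676] [0.5498 0.1727 0.2666]
230 [0.5472 0.1911 0.267 ] 0.12583944 [0.5483 0.2094 0.2666] [0.5459 0.1727 0.2662]
245 [0.5435 0.1913 0.2659] 0.1278853 [0.5444 0.2102 0.2642] [0.5423 0.1727 0.2658]
260 [0.5391 0.1916 0.2638] 0.1311477 [0.5405 0.2105 0.2648] [0.5382 0.1727 0.2649]
275 [0.5351 0.1919 0.2639] 0.13213028 [0.5362 0.2111 0.2635] [0.5338 0.1726 0.2636]
290 [0.5308 0.1921 0.2617] 0.13535891 [0.5322 0.2117 0.2625] [0.5296 0.1725 0.2618]
305 [0.5264 0.1924 0.2612] 0.13710533 [0.5277 0.2123 0.2614] [0.5252 0.1725 0.2612]
320 [0.522  0.1927 0.2598] 0.13961606 [0.5235 0.2129 0.2604] [0.521  0.1725 0.2606]
335 [0.5177 0.193  0.2604] 0.14023133 [0.5186 0.2135 0.2593] [0.5651 0.1896 0.3927]
350 [0.512  0.1933 0.2574] 0.14463913 [0.5138 0.2141 0.2585] [0.5111 0.1725 0.2583]
365 [0.5073 0.1937 0.2562] 0.14706479 [0.509  0.2148 0.257 ] [0.5062 0.1724 0.2569]
380 [0.5023 0.194  0.2557] 0.14886667 [0.5032 0.2157 0.2549] [0.5007 0.1723 0.2554]
395 [0.4974 0.1943 0.2548] 0.15111075 [0.4988 0.2162 0.2549] [0.496  0.1724 0.2549]
```

The depth profile shows the stone has pitched about the pads: its +x end is 13.7° high. I'll tilt the tool to level it, slowly, then measure again before lowering.

```bash
cat >> h.py <<'E'
DC=np.array([.4905,.198]);DY=-.063
yd=np.array([-np.sin(DY),np.cos(DY),0])
def tilt(ang): return (Rn.from_rotvec(yd*ang)*Rn.from_quat(down(-np.pi/2+DY))).as_quat()
def tcp_for(gz,ang): # grasp point over dish centre at height gz
    q=tilt(ang); return np.r_[DC,gz]+.019*Rn.from_quat(q).apply([0,0,1]),q
def pitch(name):
    im,d,p=snap(name);C=cloud("wrist",d,p);r=C[110:240,210:293].reshape(-1,3)
    r=r[np.abs(r[:,2]-np.median(r[:,2]))<.03]
    A=np.c_[r[:,0]-DC[0],r[:,1]-DC[1],np.ones(len(r))];k=np.linalg.lstsq(A,r[:,2],rcond=None)[0]
    e=np.abs(A@k-r[:,2]);A2=A[e<.004];k=np.linalg.lstsq(A2,r[e<.004][:,2],rcond=None)[0]
    return np.degrees(np.arctan(k[:2])),k[2],len(A2)/len(r)
E
python3 - <<'E'
from h import *
np.set_printoptions(precision=4,suppress=True)
print(pitch("w5"))
for g in (.2,.031): P,q=tcp_for(g,np.radians(13.7));print(P,planner.inverse_kinematics(P,q))
P,q=tcp_for(.15,np.radians(13.7));ctrl.servo_line(P,q,v=.05)
print(readout.current_clock(),pitch("w6"),readout.current_wrist_torque(),readout.current_contact_force())
E
```

```text
(array([12.8874, -0.9346]), np.float64(0.2533010486441346), 1.0)
[0.486  0.1983 0.1815] [0.1451 0.5421 1.5698 0.0513 1.2642 1.7576]
[0.486  0.1983 0.0125] [0.1451 0.7977 1.6588 0.0615 0.9201 1.7358]
20.6583 (array([-0.7606, -0.0107]), np.float64(0.15453368565699788), 1.0) [-0.1255 -0.2353  0.0015] [ 0.0187  0.1925 -4.9658]
```

```bash
python3 - <<'E'
from h import *
np.set_printoptions(precision=4,suppress=True)
t=np.radians(12.9)
P,q=tcp_for(.06,t);ctrl.servo_line(P,q,v=.1)
print(pitch("w7")); P,q=tcp_for(.036,t);ctrl.servo_line(P,q,v=.05)
f0=readout.current_contact_force()[2];print("f0",f0)
g=.036
while g>.027:
    g-=.0008;P,q=tcp_for(g,t);ctrl.servo_line(P,q,v=.02);f=readout.current_contact_force()[2]-f0
    print(round(g,4),round(f,2))
    if f>2.5: break
print(readout.current_clock(),readout.current_contact_force(),pitch("w8"))
E
```

```text
(array([ 0.0809, -0.0597]), np.float64(0.0647177125559215), 1.0)
f0 -5.2265507243208935
0.0352 -0.43
0.0344 -0.19
0.0336 -0.45
0.0328 -0.11
0.032 1.02
0.0312 11.19
23.9417 [-1.872   0.0025  5.9652] (array([ 0.0251, -0.0255]), np.float64(0.03637209538393195), 1.0)
```

```bash
python3 - <<'E'
from h import *
np.set_printoptions(precision=4,suppress=True)
t=np.radians(12.9)
gripper_to(.078);print(readout.current_opening(),readout.current_contact_force())
p,q=pose();z=Rn.from_quat(q).apply([0,0,1])
ctrl.servo_line(p-.10*z,v=.1);ctrl.servo_line(p-.10*z+np.array([-.08,0,.12]),v=.2)
print(readout.current_clock(),readout.current_contact_force());snap("w9")
for n in ("scene","top"):
    im,d=imaging.camera(n);np.savez(f"pics/{n}9.npz",im=im,d=d)
    cv2.imwrite(f"pics/{n}9.png",cv2.resize(im[:,:,::-1],(800,600),interpolation=cv2.INTER_CUBIC))
E
```

```text
0.07799420238309877 [-0.3501 -0.4516  0.0501]
26.775 [ 0.0023 -0.8609 -0.2156]
```

View pics/w9.png

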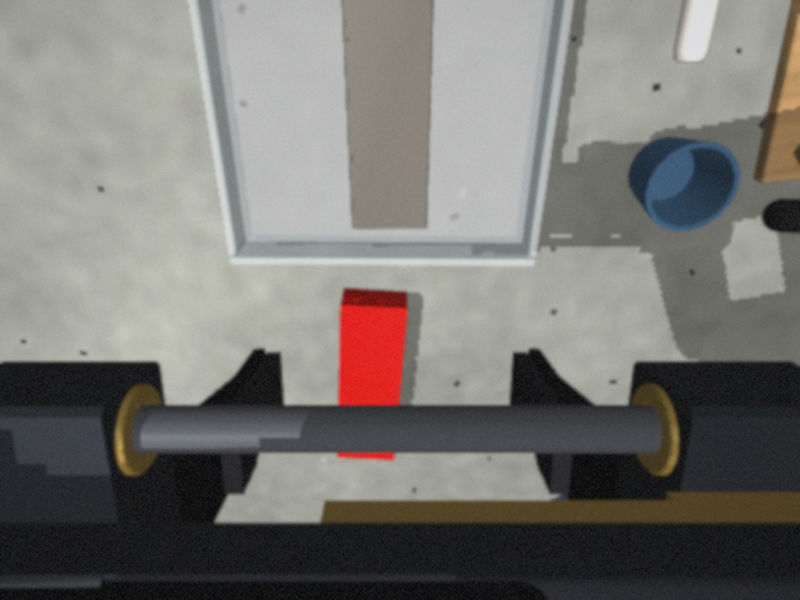

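View pics/scene9.png

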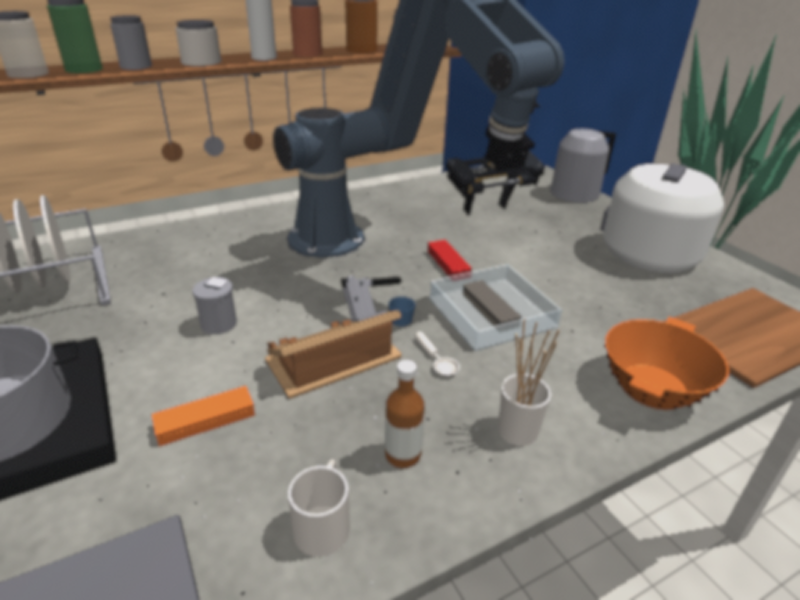

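The stone lies flat on the dish floor, at about (490,302) in the scene view, clear of every wall. The clamp handle is open at (370,282), and the dish and the other things are where they were. The robot touches nothing.

```bash
python3 -c "
from station import *
print(job.close_job(),readout.current_clock())"
```

```text
the job is handed in; nothing more can be done
the job is handed in; nothing more can be done
```

The job is handed in: the clamp stands open, the whetstone lies flat in the middle of the glass dish, and the last pictures showed nothing else shifted, at about 27 s on the robot's clock.

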